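# Release a measured block through the one-way gate

### The job

Set the measured aluminium block on the open end of the release lane and slide it along the lane floor through the self-closing swing gate, without lifting it over. Gently press it home on the sprung plunger at the far end with about 10 N for a moment, never ramming it, then withdraw so that the block stays touching the plunger and the gate falls shut behind it; leave the bottle, ball stand and vee block where they are.

Things in the scene. Friction and masses are not known exactly. Their poses are not given: they have to be found in the camera images.
- block_center (a point): Centre (half-way up) of the loose machined aluminium block: 60 mm long (own x), 50 mm wide (own y), 36 mm tall (own z up), about 0.18 to 0.36 kg, with a shallow ring and screw holes marked on its top. It starts standing on the dark table to the robot's right. Symmetric: either end may go first.
- block: The same block; origin at the centre of its underside, same axes.
- lane: Fixed metal release lane. Origin at table height on its centre line, below the gate. Own x = push direction, y = to the gate's hinge side, z up. Deck from x = -175 to +235 mm, 120 mm wide, top 10 mm above the table. From x = -50 mm a channel 54 mm wide (inner faces y = -27 and +27 mm) with walls 8 mm thick, 24 mm above the deck; open from above, so shut fingers can push the block's rear end.
- set_down (a point): Point on the deck's top where the block can be set down, its length along the lane's x: lane x = -120, y = 0 mm. Around it the deck is open, without walls, from x = -175 to -77 mm; then funnel wings lead into the channel at x = -50 mm. Axes as the lane's.
- gate_hinge (a point): Upright hinge axis of the gate, at lane x = 0, y = +34 mm, 28 mm above the table (fixed). The leaf, a steel plate 4 mm thick, 2 to 34 mm above the deck, reaches 59 mm from it across the lane. Between lane x = 0 and 70 mm the +y wall is set back (inner face y = 45 mm) to take the open leaf; from x = 85 mm it is at +27 mm again.
- gate (a joint): Swing angle of the leaf (rad): 0 = shut across the lane, up to 1.6 open, in the push direction only. A light spring closes it (0.03 N m shut, 0.08 N m open): the block needs a few N to push through. It falls shut only if the block's rear end lies at least 62 mm beyond the gate line (lane x = 0) and no finger is left in its swing.
- stop: Dark steel bracket across the lane's far end; origin on the deck, mid-face towards the gate (lane x = 205 mm). From it a brass sleeve (18 mm diameter) with a sprung steel plunger (16 mm) points to the gate, axis 18 mm above the deck. The plunger's free tip stands 26 to 70 mm in front of the bracket: set differently each time and not measured, so find it by touch.
- stop_axis (a point): Point on the plunger's axis at the bracket's face, 28 mm above the table. The plunger yields from about 0.5 N, 2 N per mm, solid after 7 mm. Press it with about 10 N (5 to 18 N is fine, over 20 N harms it) for half a second; sliding friction of the block adds 1 to 4 N while it slides (at rest it can hide as much). Eased off slowly, it pushes the block back a few mm and stays touching it.
- spray: Bystander: clear spray bottle, 44 mm diameter, 150 mm tall; origin at the centre of its underside.
- ball_stand: Bystander: dark steel stand, 72 mm foot, 138 mm tall, with a white reference ball on top; origin at the centre of its underside.
- vee_block: Bystander: steel vee block 50 x 70 x 42 mm; origin at the centre of its underside.
Mind the look-alikes: they are no part of the job. What is shaped like the block but blue or red is not meant.

How it is judged:
By the outcome, as a careful person would: the job done as asked, in the order asked, and still so for the second after the job is handed in, with the robot touching nothing.
It also fails if it takes over 67 s, if anything falls off the work surface, if the arm or the gripper's body presses on something with over 40 N, if the wrist force passes 120 N, or if a joint passes its speed limit or range.

### The arm

A 7-joint arm with a two-finger parallel gripper is mounted at the origin on the work surface. World frame = base frame: x ahead of the robot, y to its left, z up, the work surface at z = 0. Lengths are in m, angles in rad, forces in N, time in s.
With the tool pointing down it reaches from about 0.4 to 0.85 m from the base axis. Payload 10.4 kg.
Tool frame: the origin (TCP) lies at the centre of the arm's flange, where the gripper is bolted on; the fingertips stand 173 mm ahead of it and the grasp point (between the pads) lies 155 mm ahead of it; z points along the fingers, y is the line along which they close (so a half turn about z gives the same grasp; the last joint's range is limited). The gripper opens to 85 mm and grips with 20 to 120 N. Pads are 22 mm wide; open, the fingers measure 114 mm over their backs; the gripper's body (76 mm by 85 mm) begins 54 mm behind the grasp point. The pads swing forward as they close: fully open they stand 13 mm farther back than shut.
Start: joints at [1.102, 0.332, -0.065, 1.46, 0.022, 1.35, -0.088], TCP at [0.27, -0.564, 0.405] pointing down, gripper open.
Joint ranges: [-2.6, 2.6], [-0.5, 2.12], [-1.47, 1.34], [0.16, 2.42], [-1.27, 4.41], [0.06, 2.06], [-2.6, 2.6]. Speed limits (rad/s): [2.22, 2.22, 2.79, 2.79, 3.14, 3.14, 3.14].

### API

Orientations are given as a unit quaternion [x, y, z, w].
In Python, from workcell import manip, viewer, finder gives the robot as it stands.
- The arm moves only by the tool arm_command, never from a script. Its argument "plan" is a list of rows, each an object with "dp": the shift along the tool's x, y, z in mm, a list of three; "spin": the turn about the tool's z in rad. A call has 1 to 5 rows; each row shifts and turns the commanded pose from where the row before left it, along the tool's axes as they then stand; what a row does not reach is not made up. A row lasts 1/10 s, in which the tool goes at most 50 mm and 8.59 degrees, less where a joint would pass 70% of its speed; a pose out of reach is approached as far as the arm can. A call is refused whole if a number of a shift passes 50 or a number of a turn 0.15, either way. A call with a gripper value outside its range is refused whole. "grip" is the closure, from -1 (fully open) to 1 (shut), set as the call begins (left out, the last holds). The fingers move at their own pace and stop on an object; "newtons" is the grip in N (left out, the last holds). Time passes only in rows, so rows that do not move let the fingers close. It gives the time, the measured TCP pose, the force, the opening and the grip force at its end, in the units of the state.
- manip.get_obs(): the state, without advancing time (a new reading comes with each control period).
- viewer.camera(name): name is "scene" or "top" or "wrist"; returns the picture (480x640x3 uint8, blue, green, red); there is no depth.
- viewer.camera_params(name): a dict with "vertical_fov" (degrees; the focal length in pixels is half the picture's height over the tangent of half this angle, whatever the lens; pixels are square), "cx", "cy" (the principal point, pixels), "k1" (the pictures are not rectified: a ray, as slopes to the right and down, at radius r is drawn at 1 + k1 r^2 times it, then the intrinsics apply), "R" (3x3) and "t" (3): a world point X has camera coordinates R X + t; the wrist camera has in their place "T_tool_cam" (4x4, takes a point from camera to tool coordinates, whose origin is the TCP and whose axes are the flange's). Camera axes: x right, y down, z forward; pixel columns grow to the right and rows downward; lengths in m; the calibration is good to about 2 mm. A picture is of the moment at which its call begins: read the wrist's pose just before it. camera_params takes no time and is no camera call.
- manip.hand_in(): hands the job in; it is judged then, once.
Trained networks look in the newest picture that a camera, given by its name, has taken for a name from the list of things; names that differ only in an ending like _2 or _b are one class to them, and where a whole thing is asked for, a point or a joint stands for the part that bears it (a point fixed in the world has none). Each returns a list of dicts, best first, with "score" (0 to 1); they miss things now and then, are a little off and sometimes report something else, mostly with a low value. They report only what shows in the picture. A call takes as long as a camera call. They do not tell look-alikes from the thing itself.
- finder.find_in(camera, thing): "position" ([x, y, z] in m, in world coordinates, good to about 4 mm: the middle of the surface that is visible of it).
The state is a dict: "clock": time; "joint_pos": joint angles; "joint_velocities": joint speeds; "tau": joint torques, N m; "position": TCP position; "ee_rot": TCP orientation; "ft_force": force on the tool from outside, world axes, zero at the start; "torque": the same for the moment, N m; "grip_width": opening from 0.0 (shut) to 1.0 (fully open); "grasp_force": force on a finger pad.
Only numpy, scipy, OpenCV 4.12 (cv2) and the standard library are available. Lean on these libraries where they do the work, as an engineer would, in place of code of your own. Each camera call takes 0.05 s, during which the arm holds its last target. There are 200 camera calls.

## Working session

There is one attempt and no reset: what is moved stays moved. The work goes in short steps, Python scripts to look and compute and a tool call to move; the robot and the scene stay as the last step left them, time stands still between calls to the robot, and variables do not carry over. Pictures are saved under pics/ and viewed, at most 10 in all, crops included, and the job is handed in when it is done.

Besides the shell and the picture viewer there is one more tool, called after "Emit:" as name(argument=value, ...) on one line, values as JSON. arm_command: Moves the arm, as the interface text tells. Its arguments: {"type":"object","properties":{"plan":{"type":"array","items":{"type":"object","properties":{"dp":{"type":"array","items":{"type":"number"}},"spin":{"type":"number"}}}},"grip":{"type":"number"},"newtons":{"type":"number"}},"required":["plan"]}

```bash
mkdir -p pics; ls; python3 - <<'E'
from workcell import manip, viewer, finder
import cv2, numpy as np
o=manip.get_obs(); print({k:np.round(v,3).tolist() for k,v in o.items()})
a=viewer.camera("scene"); b=viewer.camera("top")
cv2.imwrite("pics/scene.png",a); cv2.imwrite("pics/top.png",b)
for c in ("top","scene"):
    p=viewer.camera_params(c); print(c,{k:np.round(v,4).tolist() for k,v in p.items()})
    for t in ("block","lane","gate","stop","spray","ball_stand","vee_block"):
        print(t,[(np.round(d["position"],3).tolist(),round(d["score"],2)) for d in finder.find_in(c,t)])
print(viewer.camera_params("wrist"))
E
```

```text
pics
{'clock': 0.0, 'joint_pos': [1.102, 0.333, -0.065, 1.461, 0.022, 1.35, -0.089], 'joint_velocities': [0.001, 0.0, -0.001, 0.001, 0.002, 0.0, 0.0], 'tau': [-0.0, -62.544, 0.049, -39.16, 0.016, 0.01, 0.0], 'position': [0.269, -0.564, 0.404], 'ee_rot': [0.975, 0.221, -0.0, -0.001], 'ft_force': [-0.005, 0.756, -0.593], 'torque': [0.01, -0.052, -0.045], 'grasp_force': 0.0, 'grip_width': 1.001}
top {'vertical_fov': 52.1362, 'cx': 318.0928, 'cy': 243.8389, 'k1': -0.0491, 'R': [[0.0244, -0.9995, -0.0178], [-0.989, -0.0215, -0.1465], [0.146, 0.0212, -0.9891]], 't': [-0.0162, 0.5354, 1.2239]}
block [([0.588, -0.406, 0.031], 0.92), ([0.461, -0.427, 0.033], 0.84), ([0.399, -0.197, 0.038], 0.8), ([0.518, -0.313, 0.039], 0.65), ([0.389, -0.335, 0.038], 0.6)]
lane [([0.558, 0.013, 0.009], 0.73)]
gate []
stop [([0.531, 0.192, 0.053], 0.88)]
spray [([0.456, 0.383, 0.1], 0.73)]
ball_stand [([0.652, 0.387, 0.013], 0.62)]
vee_block [([0.688, -0.335, 0.046], 0.7)]
scene {'vertical_fov': 43.6837, 'cx': 322.1255, 'cy': 239.7575, 'k1': -0.1206, 'R': [[-0.003, 1.0, -0.0022], [0.5332, -0.0003, -0.846], [-
[... 292 characters left out ...]
]
gate [([0.552, -0.016, 0.043], 0.41)]
stop [([0.541, 0.189, 0.04], 0.79)]
spray [([0.478, 0.386, 0.07], 0.85)]
ball_stand [([0.668, 0.387, 0.018], 0.63)]
vee_block [([0.701, -0.332, 0.03], 0.89), ([0.577, 0.02, 0.008], 0.35)]
{'vertical_fov': 64.71025509307793, 'cx': 317.5687935841328, 'cy': 241.81020346945644, 'k1': -0.0007992653207047049, 'T_tool_cam': array([[ 1.52917107e-03, -9.45900669e-01, -3.24452749e-01,
         8.46702466e-02],
       [ 9.99998704e-01,  1.60999146e-03,  1.93467022e-05,
        -1.26911744e-04],
       [ 5.04066097e-04, -3.24452358e-01,  9.45901905e-01,
         3.10361517e-02],
       [ 0.00000000e+00,  0.00000000e+00,  0.00000000e+00,
         1.00000000e+00]])}
```

View pics/top.png

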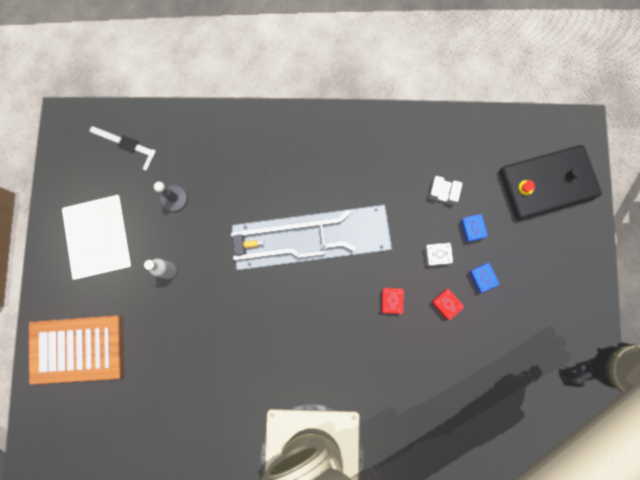

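View pics/scene.png

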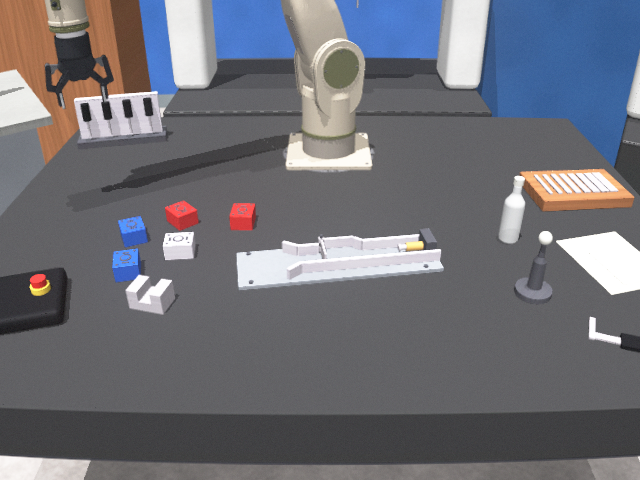

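The white block sits at top pixel (439,254), with its look-alikes around it. The lane runs right to left, with the gate at (322,238) and the stop at (240,244). Next I'll measure precisely.

```bash
cat > h.py <<'E'
import numpy as np, cv2
from workcell import viewer
def K(p):
    f=240/np.tan(np.radians(p["vertical_fov"])/2); return f
def toworld(p,uv,z,pose=None):
    f=K(p); d=(np.atleast_2d(uv)-[p["cx"],p["cy"]])/f; s=d.copy()
    for _ in range(20): s=d/(1+p["k1"]*(s**2).sum(1,keepdims=True))
    ray=np.c_[s,np.ones(len(s))]
    if pose is None: R=np.array(p["R"]).T; c=-R@np.array(p["t"])
    else: R,c=pose
    r=ray@R.T; return c+r*((z-c[2])/r[:,2])[:,None]
def wristpose(o,p):
    from scipy.spatial.transform import Rotation as Ro
    Rt=Ro.from_quat(o["ee_rot"]).as_matrix(); T=np.array(p["T_tool_cam"])
    return Rt@T[:3,:3], Rt@T[:3,3]+np.array(o["position"])
def topix(p,X,pose=None):
    X=np.atleast_2d(X); f=K(p)
    if pose is None: c=X@np.array(p["R"]).T+np.array(p["t"])
    else: c=(X-pose[1])@pose[0]
    s=c[:,:2]/c[:,2:]; s=s*(1+p["k1"]*(s**2).sum(1,keepdims=True)); return s*f+[p["cx"],p["cy"]]
E
python3 - <<'E'
import cv2
b=cv2.imread("pics/top.png"); a=cv2.imread("pics/scene.png")
c=cv2.resize(b[195:280,222:402],None,fx=4.4,fy=4.4,interpolation=cv2.INTER_CUBIC)
cv2.imwrite("pics/c1.png",c)
d=cv2.resize(a[225:295,228:448],None,fx=3.6,fy=3.6,interpolation=cv2.INTER_CUBIC)
cv2.imwrite("pics/c2.png",d)
from h import *
import numpy as np
for n,im,box in (("top",b,(418,235,460,275)),("scene",a,(158,228,200,262))):
    p=viewer.camera_params(n); x0,y0,x1,y1=box
    m=(im[y0:y1,x0:x1].min(2)>150).astype(np.uint8)
    cs,_=cv2.findContours(m,0,2); k=max(cs,key=cv2.contourArea)[:,0]+[x0,y0]
    w=toworld(p,k.astype(float),0.036)[:,:2]
    r=cv2.minAreaRect((w*1000).astype(np.float32)); print(n,r,k.min(0),k.max(0))
E
```

```text
top ((518.3382568359375, -315.88592529296875), (54.75316619873047, 64.87544250488281), 6.423759460449219) [426 242] [452 264]
scene ((543.3607788085938, -314.89080810546875), (106.52384948730469, 61.87446975708008), 10.558034896850586) [163 232] [193 259]
```

View pics/c1.png

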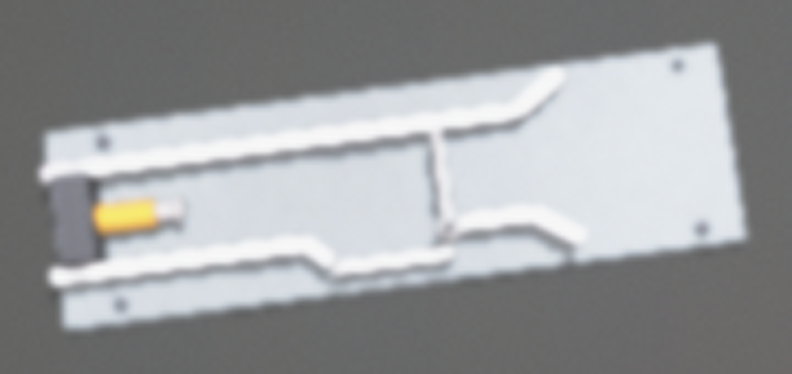

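View pics/c2.png

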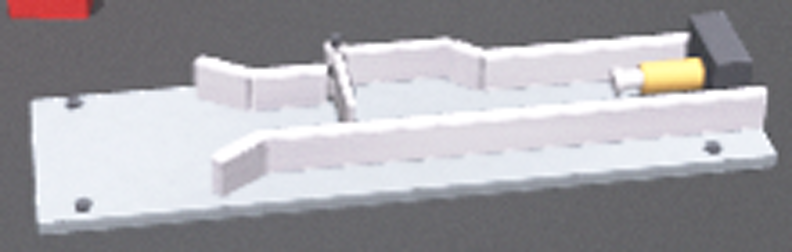

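The top crop shows the deck corners at (44,133), (716,43), (746,240) and (65,328), with the plunger tip near (183,212). In the scene crop the corners are at (32,100), (39,224) and (775,158).

```bash
python3 - <<'E'
from h import *
from scipy.optimize import least_squares
pt,ps=viewer.camera_params("top"),viewer.camera_params("scene")
ct=(np.array([[716,43],[746,240],[65,328],[44,133]])+.5)/4.4-.5+[222,195]
L=np.array([[-175,-60],[-175,60],[235,60],[235,-60]])/1000
cs=(np.array([[39,224],[32,100],[775,158]])+.5)/3.6-.5+[228,225]
Ls=L[[0,1,3]]
def W(q,l,z):
    c,s=np.cos(q[2]),np.sin(q[2]); return np.c_[q[0]+c*l[:,0]-s*l[:,1],q[1]+s*l[:,0]+c*l[:,1],np.full(len(l),z)]
ft=lambda q:(topix(pt,W(q,L,.01))-ct).ravel()
fs=lambda q:(topix(ps,W(q,Ls,.01))-cs).ravel()
for n,f in(("t",ft),("s",fs),("both",lambda q:np.r_[ft(q),fs(q)])):
    r=least_squares(f,[.56,0,1.57]); print(n,r.x.round(4),r.fun.round(1))
q=r.x
tip=toworld(pt,((np.array([[183,212],[183,222]])+.5)/4.4-.5+[222,195]),.028)[:,:2]-q[:2]
c,s=np.cos(q[2]),np.sin(q[2]); print("tip lane",tip@np.array([[c,-s],[s,c]]))
# block
import cv2
LB=np.array([[a,b,z] for z in(0,.036) for a in(-.03,.03) for b in(-.025,.025)])
for n,im,box in (("top","top",(415,235,460,275)),("scene","scene",(155,225,205,264))):
    p=viewer.camera_params(n); I=cv2.imread(f"pics/{im}.png"); x0,y0,x1,y1=box
    m=(I[y0:y1,x0:x1].min(2)>115).astype(np.uint8)
    cs_,_=cv2.findContours(m,0,2); k=max(cs_,key=cv2.contourArea)
    M=np.zeros((480,640),np.uint8); M=np.zeros_like(m); cv2.drawContours(M,[k],-1,1,-1)
    Mb=cv2.GaussianBlur(M.astype(float),(0,0),1.5)
    def rend(q):
        c,s=np.cos(q[2]),np.sin(q[2])
        X=LB@np.array([[c,s,0],[-s,c,0],[0,0,1]])+[q[0],q[1],0]
        u=topix(p,X)-[x0,y0]; h=cv2.convexHull(u.astype(np.float32))
        R=np.zeros((m.shape[0]*8,m.shape[1]*8),np.float32); cv2.fillConvexPoly(R,np.round((h+.5)*8-.5).astype(int),1.)
        return cv2.GaussianBlur(cv2.resize(R,m.shape[::-1],interpolation=cv2.INTER_AREA).astype(float),(0,0),1.5)
    from scipy.optimize import minimize
    b=min((minimize(lambda v:((rend([v[0]/1000,v[1]/1000,v[2]/100])-Mb)**2).sum(),[525,-315,a],method="Nelder-Mead",options=dict(initial_simplex=np.array([[525,-315,a],[540,-315,a],[525,-300,a],[525,-315,a+15]]))) for a in(150,165,180)),key=lambda r:r.fun)
    print(n,b.x.round(1),b.fun, M.sum())
E
```

```text
t [ 0.5631 -0.0132  1.7248] [-0.   0.3 -0.  -0.3 -0.   0.1  0.1 -0.1]
s [ 0.5641 -0.0163  1.7216] [-0.7 -0.2 -0.5  0.1  1.2 -0.4]
both [ 0.5634 -0.015   1.724 ] [ 0.6  0.2  0.6 -0.3  0.6 -0.1  0.7 -0.3  0.1 -0.3  0.1 -0.   1.8 -0.8]
tip lane [[0.15671348 0.00260033]
 [0.15738486 0.00854796]]
top [ 520.2 -319.7  161.4] 11.257402614406748 608
scene [ 516.7 -320.8  167.4] 1.550981621899973 852
```

```bash
cat > plan.py <<'E'
import sys, json, numpy as np
from workcell import manip
from scipy.spatial.transform import Rotation as Ro
def plan(xyz,yaw,step=40,turn=.14):
    o=manip.get_obs(); p=np.array(o["position"]); R=Ro.from_quat(o["ee_rot"]).as_matrix()
    y0=np.arctan2(R[1,0],R[0,0]); dy=(yaw-y0+np.pi)%(2*np.pi)-np.pi; d=(np.array(xyz)-p)*1000
    n=int(max(np.ceil(np.linalg.norm(d)/step),np.ceil(abs(dy)/turn),1)); rows=[]
    for i in range(n):
        a=y0+dy*i/n; X=np.array([[np.cos(a),np.sin(a),0],[np.sin(a),-np.cos(a),0],[0,0,-1]])
        rows.append({"dp":(X.T@d/n).round(1).tolist(),"spin":round(-dy/n,3)})
    print("yaw",y0.round(4),"d",d.round(1)); 
    for i in range(0,n,5): print(json.dumps(rows[i:i+5]))
if __name__=="__main__":
    a=list(map(float,sys.argv[1:])); plan(a[:3],a[3],*a[4:])
E
python3 plan.py 0.518 -0.320 0.29 1.66
```

```text
yaw 0.4458 d [ 248.5  243.9 -114.7]
[{"dp": [32.9, -11.3, 11.5], "spin": -0.121}, {"dp": [34.1, -7.2, 11.5], "spin": -0.121}, {"dp": [34.7, -3.0, 11.5], "spin": -0.121}, {"dp": [34.8, 1.2, 11.5], "spin": -0.121}, {"dp": [34.4, 5.4, 11.5], "spin": -0.121}]
[{"dp": [33.5, 9.5, 11.5], "spin": -0.121}, {"dp": [32.1, 13.5, 11.5], "spin": -0.121}, {"dp": [30.2, 17.3, 11.5], "spin": -0.121}, {"dp": [27.9, 20.8, 11.5], "spin": -0.121}, {"dp": [25.2, 24.1, 11.5], "spin": -0.121}]
```

Emit:
arm_command(plan=[{"dp":[33,-11,11.5],"spin":-0.121},{"dp":[34,-7,11.5],"spin":-0.121},{"dp":[34.5,-3,11.5],"spin":-0.121},{"dp":[35,1,11.5],"spin":-0.121},{"dp":[34.5,5.5,11.5],"spin":-0.121}], grip=-1, newtons=50)

```text
clock: 1.3
position: [0.395, -0.4413, 0.347]
ee_rot: [0.864, 0.504, 0.0, 0.0]
ft_force: [0.6, -0.7, 0.1]
grip_width: 1.002
grasp_force: 0.0
```

Emit:
arm_command(plan=[{"dp":[33.5,9.5,11.5],"spin":-0.121},{"dp":[32,13.5,11.5],"spin":-0.121},{"dp":[30,17.5,11.5],"spin":-0.121},{"dp":[28,21,11.5],"spin":-0.121},{"dp":[25,24,11.5],"spin":-0.121}])

```text
clock: 1.8
position: [0.5199, -0.3202, 0.2895]
ee_rot: [0.675, 0.738, 0.0, 0.0]
ft_force: [0.0, -0.2, 0.2]
grip_width: 1.0
grasp_force: 0.0
```

Emit:
arm_command(plan=[{"dp":[0,0,0],"spin":0},{"dp":[0,0,0],"spin":0},{"dp":[0,0,0],"spin":0}])

```text
clock: 2.1
position: [0.5183, -0.3224, 0.29]
ee_rot: [0.677, 0.736, -0.0, 0.0]
ft_force: [0.2, 0.6, 0.3]
grip_width: 0.998
grasp_force: 0.0
```

```bash
python3 plan.py 0.518 -0.320 0.176 1.66; python3 - <<'E'
from h import *
from workcell import manip
o=manip.get_obs(); p=viewer.camera_params("wrist"); I=viewer.camera("wrist")
P=wristpose(o,p)
LB=np.array([[a,b,.036] for a,b in((-.03,-.025),(.03,-.025),(.03,.025),(-.03,.025))])
c,s=np.cos(1.66),np.sin(1.66)
u=topix(p,LB@np.array([[c,s,0],[-s,c,0],[0,0,1]])+[.518,-.320,0],P)
m=(I.min(2)>140).astype(np.uint8); J=I.copy()
cv2.polylines(J,[u.round().astype(int)],True,(0,255,0),1)
cv2.imwrite("pics/w1.png",J); print(u.round())
E
```

```text
yaw 1.6531 d [  -0.3    2.4 -114. ]
[{"dp": [0.8, -0.0, 38.0], "spin": -0.002}, {"dp": [0.8, -0.0, 38.0], "spin": -0.002}, {"dp": [0.8, -0.0, 38.0], "spin": -0.002}]
[[355. 292.]
 [357. 202.]
 [274. 203.]
 [278. 293.]]
```

View pics/w1.png

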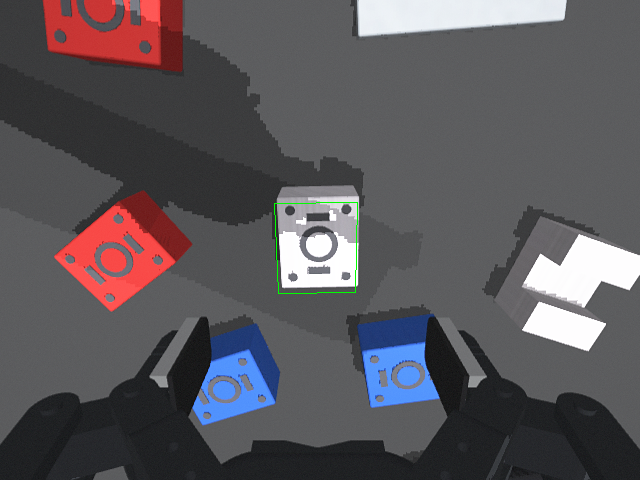

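The outlined prediction sits about 2 px left of and 4 px below the real block top (278–359, 197–290). I'll shift +5 mm in tool x and +1 mm in tool y, then descend.

Emit:
arm_command(plan=[{"dp":[3,0.5,30],"spin":0},{"dp":[2,0.5,30],"spin":0},{"dp":[0,0,30],"spin":0},{"dp":[0,0,18],"spin":0},{"dp":[0,0,6],"spin":0}])

```text
clock: 2.65
position: [0.5182, -0.317, 0.174]
ee_rot: [0.677, 0.736, -0.001, -0.001]
ft_force: [-1.1, 0.2, 0.1]
grip_width: 0.999
grasp_force: 0.0
```

Emit:
arm_command(plan=[{"dp":[0,0,0],"spin":0},{"dp":[0,0,0],"spin":0},{"dp":[0,0,0],"spin":0},{"dp":[0,0,0],"spin":0},{"dp":[0,0,0],"spin":0}], grip=1, newtons=50)

```text
clock: 3.15
position: [0.5199, -0.3168, 0.1774]
ee_rot: [0.677, 0.736, -0.0, 0.001]
ft_force: [-2.1, -0.3, 7.0]
grip_width: 0.578
grasp_force: 54.0
```

Emit:
arm_command(plan=[{"dp":[0,0,0],"spin":0},{"dp":[0,0,0],"spin":0},{"dp":[0,0,0],"spin":0}])

```text
clock: 3.45
position: [0.5199, -0.3168, 0.1774]
ee_rot: [0.677, 0.736, -0.0, 0.001]
ft_force: [-1.6, 0.1, 7.3]
grip_width: 0.575
grasp_force: 54.0
```

Emit:
arm_command(plan=[{"dp":[0,0,-5],"spin":0},{"dp":[0,0,-15],"spin":0},{"dp":[0,0,-30],"spin":0},{"dp":[0,0,-30],"spin":0},{"dp":[0,0,0],"spin":0}])

```text
clock: 3.95
position: [0.521, -0.3166, 0.2613]
ee_rot: [0.676, 0.737, 0.001, 0.004]
ft_force: [0.6, -0.3, -2.7]
grip_width: 0.575
grasp_force: 53.1
```

```bash
python3 plan.py 0.5817 -0.1336 0.26 1.724 30; python3 -c "
from workcell import manip;o=manip.get_obs();print(o['position'],o['ft_force'],o['grip_width'])"
```

```text
yaw 1.6559 d [ 60.7 183.   -1.3]
[{"dp": [25.3, 10.9, 0.2], "spin": -0.01}, {"dp": [25.2, 11.1, 0.2], "spin": -0.01}, {"dp": [25.1, 11.4, 0.2], "spin": -0.01}, {"dp": [25.0, 11.6, 0.2], "spin": -0.01}, {"dp": [24.9, 11.8, 0.2], "spin": -0.01}]
[{"dp": [24.8, 12.1, 0.2], "spin": -0.01}, {"dp": [24.6, 12.3, 0.2], "spin": -0.01}]
[ 0.52100608 -0.31660568  0.26129607] [ 0.64607676 -0.32700427 -2.69053977] 0.574602512807442
```

Emit:
arm_command(plan=[{"dp":[25,11,0],"spin":-0.01},{"dp":[25,11,0],"spin":-0.01},{"dp":[25,11.5,0],"spin":-0.01},{"dp":[25,11.5,0],"spin":-0.01},{"dp":[25,12,0],"spin":-0.01}])

```text
clock: 4.45
position: [0.5631, -0.1848, 0.2556]
ee_rot: [0.658, 0.753, -0.0, -0.0]
ft_force: [-0.2, -0.0, -4.4]
grip_width: 0.573
grasp_force: 52.9
```

Emit:
arm_command(plan=[{"dp":[25,12,0],"spin":-0.01},{"dp":[25,12,0],"spin":-0.01},{"dp":[0,0,0],"spin":0},{"dp":[0,0,0],"spin":0},{"dp":[0,0,0],"spin":0}])

```text
clock: 4.95
position: [0.5795, -0.1341, 0.2556]
ee_rot: [0.651, 0.759, -0.0, 0.0]
ft_force: [-0.3, -0.9, -2.4]
grip_width: 0.571
grasp_force: 52.9
```

```bash
python3 plan.py 0.5817 -0.1336 0.20 1.724; python3 - <<'E'
from h import *
from workcell import manip
o=manip.get_obs(); p=viewer.camera_params("wrist"); I=viewer.camera("wrist"); P=wristpose(o,p)
q=[.5634,-.015,1.724]; c,s=np.cos(q[2]),np.sin(q[2]); R=np.array([[c,s,0],[-s,c,0],[0,0,1]])
w=lambda l:topix(p,np.array(l,float)/1000@R+[q[0],q[1],0],P).round().astype(int)
cv2.polylines(I,[w([[-50,-27,34],[200,-27,34]]),w([[-50,27,34],[0,27,34]]),w([[85,27,34],[200,27,34]])],False,(0,255,0),1)
cv2.polylines(I,[w([[-175,-60,10],[235,-60,10]]),w([[-175,60,10],[235,60,10]])],False,(0,0,255),1)
cv2.polylines(I,[w([[0,34,44],[0,-25,44]])],False,(255,0,0),1)
cv2.imwrite("pics/w2.png",I)
E
```

```text
yaw 1.7245 d [  2.2   0.5 -55.6]
[{"dp": [0.1, 1.1, 27.8], "spin": 0.0}, {"dp": [0.1, 1.1, 27.8], "spin": 0.0}]
```

View pics/w2.png

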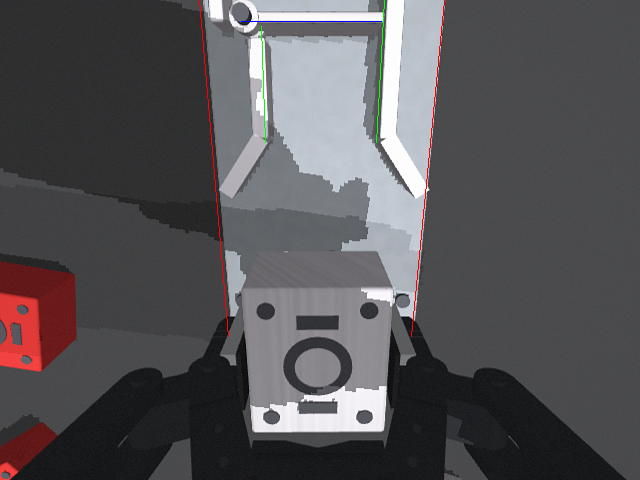

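The model lines match the deck edges at columns 204 and 443. The wall lines are about 4 px left of the walls, roughly 1.5 mm. I'll shift +3 mm in tool y and lower.

Emit:
arm_command(plan=[{"dp":[0,1.5,20],"spin":0},{"dp":[0,1.5,20],"spin":0},{"dp":[0,0,14],"spin":0},{"dp":[0,0,6],"spin":0},{"dp":[0,0,2],"spin":0}])

```text
clock: 5.5
position: [0.5826, -0.133, 0.1932]
ee_rot: [0.65, 0.76, -0.0, -0.0]
ft_force: [1.1, 0.1, -2.8]
grip_width: 0.579
grasp_force: 52.9
```

Emit:
arm_command(plan=[{"dp":[0,0,1],"spin":0},{"dp":[0,0,1],"spin":0},{"dp":[0,0,1],"spin":0},{"dp":[0,0,0],"spin":0}])

```text
clock: 5.9
position: [0.583, -0.1326, 0.191]
ee_rot: [0.65, 0.76, 0.0, 0.0]
ft_force: [-0.5, 0.6, -3.4]
grip_width: 0.576
grasp_force: 52.9
```

Emit:
arm_command(plan=[{"dp":[0,0,1],"spin":0},{"dp":[0,0,1],"spin":0},{"dp":[0,0,0],"spin":0}])

```text
clock: 6.2
position: [0.5828, -0.1326, 0.1886]
ee_rot: [0.65, 0.76, -0.0, -0.0]
ft_force: [-0.1, 0.1, -3.0]
grip_width: 0.578
grasp_force: 52.9
```

Emit:
arm_command(plan=[{"dp":[0,0,1],"spin":0},{"dp":[0,0,0],"spin":0}])

```text
clock: 6.4
position: [0.5828, -0.1326, 0.1876]
ee_rot: [0.65, 0.76, -0.0, -0.0]
ft_force: [0.0, -0.1, -4.4]
grip_width: 0.576
grasp_force: 52.9
```

Emit:
arm_command(plan=[{"dp":[0,0,0.7],"spin":0},{"dp":[0,0,0],"spin":0}])

```text
clock: 6.6
position: [0.5829, -0.1325, 0.1875]
ee_rot: [0.65, 0.76, -0.0, 0.0]
ft_force: [-3.7, 0.5, 2.5]
grip_width: 0.577
grasp_force: 53.5
```

Emit:
arm_command(plan=[{"dp":[0,0,0],"spin":0},{"dp":[0,0,0],"spin":0},{"dp":[0,0,0],"spin":0},{"dp":[0,0,0],"spin":0}], grip=-1)

```text
clock: 7.0
position: [0.583, -0.1326, 0.1871]
ee_rot: [0.65, 0.76, 0.0, 0.0]
ft_force: [0.1, -0.0, 0.1]
grip_width: 0.997
grasp_force: 0.0
```

Emit:
arm_command(plan=[{"dp":[0,0,-5],"spin":0},{"dp":[0,0,-25],"spin":0},{"dp":[0,0,-30],"spin":0},{"dp":[-25,0,0],"spin":0},{"dp":[-27,0,0],"spin":0}])

```text
clock: 7.5
position: [0.5916, -0.1836, 0.2489]
ee_rot: [0.649, 0.76, 0.001, 0.001]
ft_force: [0.5, -0.5, -0.4]
grip_width: 1.004
grasp_force: 0.0
```

Emit:
arm_command(plan=[{"dp":[0,0,0],"spin":0},{"dp":[0,0,0],"spin":0},{"dp":[0,0,0],"spin":0},{"dp":[0,0,0],"spin":0},{"dp":[0,0,0],"spin":0}], grip=1, newtons=40)

```text
clock: 8.0
position: [0.5909, -0.1831, 0.2471]
ee_rot: [0.65, 0.76, 0.0, -0.0]
ft_force: [-0.4, -0.0, 0.5]
grip_width: 0.147
grasp_force: 0.0
```

```bash
python3 - <<'E'
from h import *
from workcell import manip
o=manip.get_obs(); print(o["position"],o["grip_width"],o["ft_force"]); p=viewer.camera_params("wrist"); I=viewer.camera("wrist"); P=wristpose(o,p)
q=[.5634,-.015,1.724]; c,s=np.cos(q[2]),np.sin(q[2]); R=np.array([[c,s,0],[-s,c,0],[0,0,1]])
d=np.array(o["position"])-[q[0],q[1],0]; print("tcp lane",R@d)
w=lambda l:topix(p,np.array(l,float)/1000@R+[q[0],q[1],0],P).round().astype(int)
cv2.polylines(I,[w([[-50,-27,34],[200,-27,34]]),w([[-50,27,34],[0,27,34]])],False,(0,255,0),1)
cv2.polylines(I,[w([[-175,-60,10],[235,-60,10]]),w([[-175,60,10],[235,60,10]])],False,(0,0,255),1)
cv2.polylines(I,[w([[-150,-25,46],[-90,-25,46],[-90,25,46],[-150,25,46]])],True,(255,0,0),1)
cv2.imwrite("pics/w3.png",I)
E
```

```text
[ 0.59094977 -0.18312181  0.24708359] 0.14658142457145595 [-0.36026141 -0.03112235  0.48309913]
tcp lane [-0.17035688 -0.00157085  0.24708359]
```

View pics/w3.png

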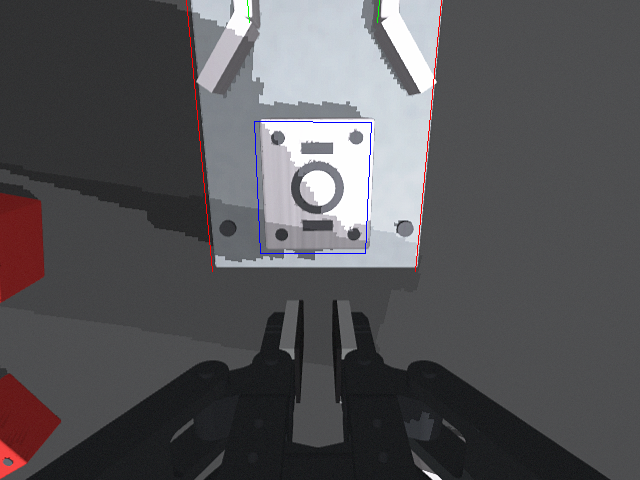

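The block sits centred on the deck at pixels (262–375, 118–250), about 1.5 mm ahead of nominal. Now I'll lower the shut fingers behind it and start pushing.

Emit:
arm_command(plan=[{"dp":[0,0,20],"spin":0},{"dp":[0,0,20],"spin":0},{"dp":[0,0,12],"spin":0},{"dp":[0,0,5],"spin":0},{"dp":[0,0,0],"spin":0}])

```text
clock: 8.55
position: [0.5909, -0.1838, 0.1897]
ee_rot: [0.65, 0.76, -0.0, -0.0]
ft_force: [0.3, -0.5, 0.4]
grip_width: -0.002
grasp_force: 0.0
```

Emit:
arm_command(plan=[{"dp":[4,0,0],"spin":0},{"dp":[4,0,0],"spin":0},{"dp":[4,0,0],"spin":0},{"dp":[4,0,0],"spin":0},{"dp":[4,0,0],"spin":0}])

```text
clock: 9.05
position: [0.5881, -0.1648, 0.1908]
ee_rot: [0.651, 0.759, -0.0, 0.001]
ft_force: [1.3, -5.5, 4.0]
grip_width: -0.002
grasp_force: 2.6
```

Emit:
arm_command(plan=[{"dp":[4,0,0],"spin":0},{"dp":[4,0,0],"spin":0},{"dp":[4,0,0],"spin":0},{"dp":[4,0,0],"spin":0},{"dp":[4,0,0],"spin":0}])

```text
clock: 9.55
position: [0.585, -0.1451, 0.1908]
ee_rot: [0.651, 0.759, -0.0, 0.001]
ft_force: [0.1, -5.2, 4.8]
grip_width: 0.003
grasp_force: 2.8
```

Emit:
arm_command(plan=[{"dp":[3,0,-1],"spin":0},{"dp":[4,0,-1],"spin":0},{"dp":[4,0,-0.5],"spin":0},{"dp":[4,0,0],"spin":0},{"dp":[4,0,0],"spin":0}])

```text
clock: 10.05
position: [0.5816, -0.1252, 0.1924]
ee_rot: [0.65, 0.76, -0.0, -0.0]
ft_force: [0.8, -1.2, -1.8]
grip_width: 0.002
grasp_force: 0.8
```

Emit:
arm_command(plan=[{"dp":[4,0,0],"spin":0},{"dp":[4,0,0],"spin":0},{"dp":[4,0,0],"spin":0},{"dp":[4,0,0],"spin":0},{"dp":[4,0,0],"spin":0}])

```text
clock: 10.55
position: [0.5787, -0.1056, 0.1925]
ee_rot: [0.65, 0.76, -0.0, 0.0]
ft_force: [0.3, -0.6, -0.6]
grip_width: 0.002
grasp_force: 0.8
```

```bash
cat > look.py <<'E'
from h import *
import sys
from workcell import manip
o=manip.get_obs(); p=viewer.camera_params("wrist"); I=viewer.camera("wrist")
q=[.5634,-.015,1.724]; c,s=np.cos(q[2]),np.sin(q[2]); R=np.array([[c,s,0],[-s,c,0],[0,0,1]])
d=np.array(o["position"])-[q[0],q[1],0]; print("t",o["clock"],"tcp lane mm",(R@d*1000).round(1),"F lane",(R@np.array(o["ft_force"])).round(1))
cv2.imwrite(f"pics/{sys.argv[1]}.png",I); cv2.imwrite(f"pics/{sys.argv[1]}t.png",cv2.resize(viewer.camera("top")[195:280,222:402],None,fx=4.4,fy=4.4,interpolation=cv2.INTER_CUBIC))
E
python3 look.py p1
```

```text
t 10.55 tcp lane mm [-91.9  -1.3 192.5] F lane [-0.6 -0.2 -0.6]
```

View pics/p1.png

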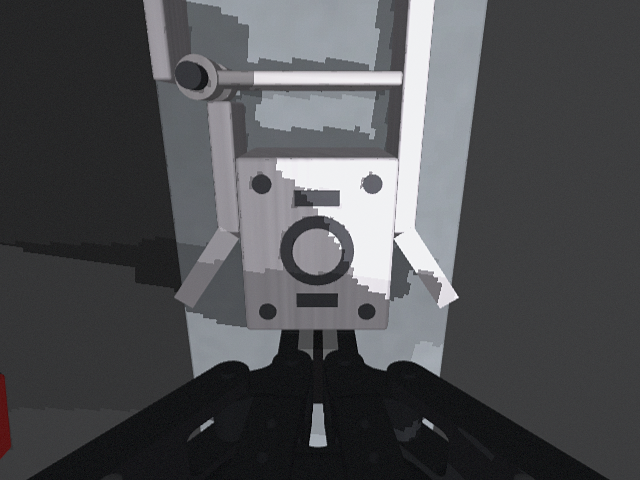

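The block is straight in the mouth of the channel, its front edge near row 157 and the gate at row 78. I'll keep pushing.

Emit:
arm_command(plan=[{"dp":[4,0,0],"spin":0},{"dp":[4,0,0],"spin":0},{"dp":[4,0,0],"spin":0},{"dp":[4,0,0],"spin":0},{"dp":[4,0,0],"spin":0}])

```text
clock: 11.15
position: [0.5756, -0.0859, 0.1926]
ee_rot: [0.65, 0.76, 0.0, 0.0]
ft_force: [0.6, -2.3, 0.3]
grip_width: -0.002
grasp_force: 1.4
```

Emit:
arm_command(plan=[{"dp":[4,0,0],"spin":0},{"dp":[4,0,0],"spin":0},{"dp":[4,0,0],"spin":0},{"dp":[4,0,0],"spin":0},{"dp":[4,0,0],"spin":0}])

```text
clock: 11.65
position: [0.5728, -0.0671, 0.1927]
ee_rot: [0.651, 0.759, -0.0, 0.001]
ft_force: [2.3, -4.4, -0.0]
grip_width: 0.001
grasp_force: 2.7
```

Emit:
arm_command(plan=[{"dp":[4,0,0],"spin":0},{"dp":[4,0,0],"spin":0},{"dp":[4,0,0],"spin":0},{"dp":[4,0,0],"spin":0},{"dp":[4,0,0],"spin":0}])

```text
clock: 12.15
position: [0.5695, -0.0466, 0.1926]
ee_rot: [0.65, 0.76, -0.0, 0.0]
ft_force: [1.2, -4.1, 0.3]
grip_width: -0.003
grasp_force: 2.4
```

Emit:
arm_command(plan=[{"dp":[4,0,0],"spin":0},{"dp":[4,0,0],"spin":0},{"dp":[4,0,0],"spin":0},{"dp":[4,0,0],"spin":0},{"dp":[4,0,0],"spin":0}])

```text
clock: 12.65
position: [0.5663, -0.0265, 0.1926]
ee_rot: [0.65, 0.76, 0.0, 0.0]
ft_force: [1.1, -4.2, 1.3]
grip_width: -0.001
grasp_force: 2.4
```

Emit:
arm_command(plan=[{"dp":[4,0,0],"spin":0},{"dp":[4,0,0],"spin":0},{"dp":[4,0,0],"spin":0},{"dp":[4,0,0],"spin":0},{"dp":[4,0,0],"spin":0}])

```text
clock: 13.15
position: [0.5633, -0.0068, 0.1926]
ee_rot: [0.65, 0.76, 0.0, 0.0]
ft_force: [2.2, -4.6, 2.3]
grip_width: -0.001
grasp_force: 2.4
```

Emit:
arm_command(plan=[{"dp":[4,0,0],"spin":0},{"dp":[4,0,0],"spin":0},{"dp":[4,0,0],"spin":0},{"dp":[4,0,0],"spin":0},{"dp":[4,0,0],"spin":0}])

```text
clock: 13.65
position: [0.5602, 0.013, 0.1926]
ee_rot: [0.65, 0.76, 0.0, 0.0]
ft_force: [2.0, -5.1, 2.2]
grip_width: -0.003
grasp_force: 2.5
```

Emit:
arm_command(plan=[{"dp":[4,0,0],"spin":0},{"dp":[4,0,0],"spin":0},{"dp":[4,0,0],"spin":0},{"dp":[4,0,0],"spin":0},{"dp":[4,0,0],"spin":0}])

```text
clock: 14.15
position: [0.5571, 0.0327, 0.1926]
ee_rot: [0.65, 0.76, 0.0, 0.0]
ft_force: [1.3, -4.6, 2.6]
grip_width: -0.001
grasp_force: 2.5
```

```bash
python3 look.py p2
```

```text
t 14.15 tcp lane mm [ 48.1  -1.  192.6] F lane [-4.7 -0.6  2.6]
```

View pics/p2.png

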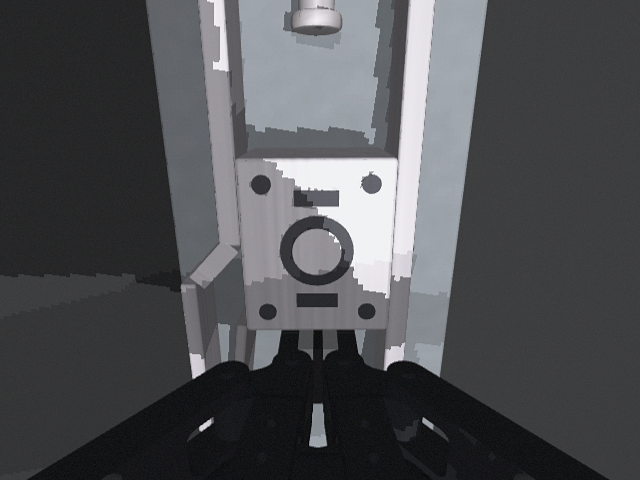

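The block is in the rear channel with its front at row 157, and the plunger tip is at about (317,33).

```bash
python3 - <<'E'
from h import *
from workcell import manip
o=manip.get_obs(); p=viewer.camera_params("wrist"); P=wristpose(o,p)
q=[.5634,-.015,1.724]; c,s=np.cos(q[2]),np.sin(q[2]); R=np.array([[c,s,0],[-s,c,0],[0,0,1]])
for z,uv in((.046,(317,157)),(.028,(317,31)),(.036,(317,12)),(.022,(317,34))): print((R@(toworld(p,np.array([uv],float),z)[0]-[q[0],q[1],0])*1000).round(1))
E
```

```text
Traceback (most recent call last):
  File "h.py", line 9, in toworld
    if pose is None: R=np.array(p["R"]).T; c=-R@np.array(p["t"])
                                ~^^^^^
KeyError: 'R'
```

```bash
python3 - <<'E'
from h import *
from workcell import manip
o=manip.get_obs(); p=viewer.camera_params("wrist"); P=wristpose(o,p)
q=[.5634,-.015,1.724]; c,s=np.cos(q[2]),np.sin(q[2]); R=np.array([[c,s,0],[-s,c,0],[0,0,1]])
for z,uv in((.046,(317,157)),(.028,(317,31)),(.036,(317,12)),(.022,(317,34))): print((R@(toworld(p,np.array([uv],float),z,P)[0]-[q[0],q[1],0])*1000).round(1))
E
```

```text
[120.6  -1.3  46. ]
[157.3  -1.1  28. ]
[160.8  -1.1  36. ]
[157.5  -1.1  22. ]
```

Emit:
arm_command(plan=[{"dp":[4,0,0],"spin":0},{"dp":[4,0,0],"spin":0},{"dp":[4,0,0],"spin":0},{"dp":[4,0,0],"spin":0},{"dp":[4,0,0],"spin":0}])

```text
clock: 14.75
position: [0.5539, 0.0525, 0.1925]
ee_rot: [0.65, 0.76, -0.0, -0.0]
ft_force: [0.9, -5.3, 3.0]
grip_width: -0.0
grasp_force: 2.3
```

Emit:
arm_command(plan=[{"dp":[2.5,0,0],"spin":0},{"dp":[2,0,0],"spin":0},{"dp":[1.5,0,0],"spin":0},{"dp":[1,0,0],"spin":0},{"dp":[1,0,0],"spin":0}])

```text
clock: 15.25
position: [0.5527, 0.0601, 0.1925]
ee_rot: [0.65, 0.76, -0.0, 0.0]
ft_force: [0.5, -5.1, 3.4]
grip_width: -0.002
grasp_force: 2.2
```

Emit:
arm_command(plan=[{"dp":[1,0,0],"spin":0},{"dp":[1,0,0],"spin":0},{"dp":[1,0,0],"spin":0}])

```text
clock: 15.55
position: [0.5523, 0.0631, 0.1925]
ee_rot: [0.65, 0.76, 0.0, 0.0]
ft_force: [-0.2, -3.9, 3.2]
grip_width: 0.002
grasp_force: 2.1
```

Emit:
arm_command(plan=[{"dp":[0.8,0,0],"spin":0},{"dp":[0.8,0,0],"spin":0},{"dp":[0.8,0,0],"spin":0}])

```text
clock: 15.85
position: [0.5519, 0.0655, 0.1925]
ee_rot: [0.65, 0.76, -0.0, 0.0]
ft_force: [1.1, -3.3, 2.2]
grip_width: 0.0
grasp_force: 2.0
```

Emit:
arm_command(plan=[{"dp":[0.8,0,0],"spin":0},{"dp":[0.8,0,0],"spin":0},{"dp":[0.8,0,0],"spin":0}])

```text
clock: 16.15
position: [0.5515, 0.0679, 0.1925]
ee_rot: [0.65, 0.76, -0.0, 0.0]
ft_force: [1.1, -4.2, 1.8]
grip_width: 0.001
grasp_force: 1.9
```

Emit:
arm_command(plan=[{"dp":[0.6,0,0],"spin":0},{"dp":[0.6,0,0],"spin":0}])

```text
clock: 16.35
position: [0.5513, 0.069, 0.1925]
ee_rot: [0.65, 0.76, -0.0, 0.0]
ft_force: [0.7, -4.4, 1.6]
grip_width: 0.002
grasp_force: 1.8
```

Emit:
arm_command(plan=[{"dp":[0.6,0,0],"spin":0},{"dp":[0.6,0,0],"spin":0}])

```text
clock: 16.55
position: [0.5512, 0.0698, 0.1925]
ee_rot: [0.65, 0.76, -0.0, 0.0]
ft_force: [1.2, -6.0, 2.6]
grip_width: -0.001
grasp_force: 2.9
```

Emit:
arm_command(plan=[{"dp":[0.6,0,0],"spin":0},{"dp":[0.6,0,0],"spin":0}])

```text
clock: 16.75
position: [0.5511, 0.0706, 0.1925]
ee_rot: [0.65, 0.76, -0.0, 0.0]
ft_force: [0.9, -6.5, 2.3]
grip_width: 0.001
grasp_force: 3.6
```

Emit:
arm_command(plan=[{"dp":[0.6,0,0],"spin":0},{"dp":[0.6,0,0],"spin":0}])

```text
clock: 16.95
position: [0.551, 0.0714, 0.1925]
ee_rot: [0.651, 0.759, -0.001, 0.001]
ft_force: [1.5, -9.2, 2.6]
grip_width: 0.004
grasp_force: 4.4
```

Emit:
arm_command(plan=[{"dp":[0.6,0,0],"spin":0},{"dp":[0.6,0,0],"spin":0}])

```text
clock: 17.15
position: [0.5509, 0.0722, 0.1925]
ee_rot: [0.651, 0.759, -0.001, 0.001]
ft_force: [1.7, -10.2, 2.3]
grip_width: -0.0
grasp_force: 5.1
```

Emit:
arm_command(plan=[{"dp":[0.6,0,0],"spin":0},{"dp":[0.6,0,0],"spin":0}])

```text
clock: 17.35
position: [0.5508, 0.0729, 0.1925]
ee_rot: [0.651, 0.759, -0.001, 0.001]
ft_force: [1.3, -11.6, 3.2]
grip_width: -0.001
grasp_force: 5.9
```

Emit:
arm_command(plan=[{"dp":[0.5,0,0],"spin":0},{"dp":[0.5,0,0],"spin":0},{"dp":[0.5,0,0],"spin":0},{"dp":[0,0,0],"spin":0},{"dp":[0,0,0],"spin":0}])

```text
clock: 17.85
position: [0.5507, 0.0739, 0.1925]
ee_rot: [0.651, 0.759, -0.001, 0.001]
ft_force: [2.0, -12.4, 3.4]
grip_width: -0.001
grasp_force: 6.4
```

Emit:
arm_command(plan=[{"dp":[0,0,0],"spin":0},{"dp":[0,0,0],"spin":0},{"dp":[0,0,0],"spin":0},{"dp":[0,0,0],"spin":0},{"dp":[0,0,0],"spin":0}])

```text
clock: 18.35
position: [0.5506, 0.0739, 0.1925]
ee_rot: [0.651, 0.759, -0.001, 0.001]
ft_force: [0.9, -13.0, 2.8]
grip_width: 0.001
grasp_force: 6.4
```

Emit:
arm_command(plan=[{"dp":[-0.4,0,0],"spin":0},{"dp":[-0.4,0,0],"spin":0},{"dp":[-0.4,0,0],"spin":0},{"dp":[-0.4,0,0],"spin":0},{"dp":[-0.4,0,0],"spin":0}])

```text
clock: 18.85
position: [0.5507, 0.0735, 0.1925]
ee_rot: [0.651, 0.759, -0.0, 0.0]
ft_force: [1.1, -6.1, 1.8]
grip_width: -0.004
grasp_force: 3.0
```

Emit:
arm_command(plan=[{"dp":[-0.4,0,0],"spin":0},{"dp":[-0.4,0,0],"spin":0},{"dp":[-0.4,0,0],"spin":0},{"dp":[-0.4,0,0],"spin":0},{"dp":[-0.4,0,0],"spin":0}])

```text
clock: 19.35
position: [0.5508, 0.0725, 0.1925]
ee_rot: [0.65, 0.76, 0.0, -0.0]
ft_force: [0.7, -4.5, 2.1]
grip_width: -0.002
grasp_force: 1.9
```

Emit:
arm_command(plan=[{"dp":[-0.4,0,0],"spin":0},{"dp":[-0.4,0,0],"spin":0},{"dp":[-0.4,0,0],"spin":0},{"dp":[-0.4,0,0],"spin":0},{"dp":[-0.4,0,0],"spin":0}])

```text
clock: 19.85
position: [0.551, 0.0708, 0.1925]
ee_rot: [0.65, 0.76, 0.0, -0.0]
ft_force: [0.5, -0.8, 0.8]
grip_width: 0.007
grasp_force: 0.6
```

Emit:
arm_command(plan=[{"dp":[-0.4,0,0],"spin":0},{"dp":[-0.4,0,0],"spin":0},{"dp":[-0.4,0,0],"spin":0},{"dp":[-0.4,0,0],"spin":0},{"dp":[-0.4,0,0],"spin":0}])

```text
clock: 20.35
position: [0.5514, 0.0686, 0.1925]
ee_rot: [0.65, 0.76, 0.0, -0.0]
ft_force: [-0.3, -0.5, 0.5]
grip_width: -0.003
grasp_force: 0.0
```

Emit:
arm_command(plan=[{"dp":[-1,0,0],"spin":0},{"dp":[-1,0,0],"spin":0},{"dp":[0,0,-5],"spin":0},{"dp":[0,0,-15],"spin":0},{"dp":[0,0,-25],"spin":0}])

```text
clock: 20.85
position: [0.5513, 0.0665, 0.2378]
ee_rot: [0.65, 0.76, -0.001, -0.001]
ft_force: [1.2, 0.5, 0.1]
grip_width: -0.002
grasp_force: 0.0
```

Emit:
arm_command(plan=[{"dp":[0,0,-30],"spin":0},{"dp":[-30,0,-30],"spin":0},{"dp":[-40,0,-10],"spin":0},{"dp":[-40,0,0],"spin":0},{"dp":[0,0,0],"spin":0}])

```text
clock: 21.35
position: [0.5692, -0.0486, 0.3091]
ee_rot: [0.653, 0.757, -0.001, 0.002]
ft_force: [-0.7, -0.5, 0.5]
grip_width: -0.001
grasp_force: 0.0
```

Emit:
arm_command(plan=[{"dp":[0,0,0],"spin":0},{"dp":[0,0,0],"spin":0},{"dp":[0,0,0],"spin":0}])

```text
clock: 21.65
position: [0.5686, -0.0407, 0.3079]
ee_rot: [0.649, 0.76, 0.0, -0.0]
ft_force: [-0.5, 1.1, -0.4]
grip_width: -0.004
grasp_force: 0.0
```

```bash
python3 look.py p3
```

```text
t 21.65 tcp lane mm [-26.2  -1.3 307.9] F lane [ 1.2  0.3 -0.4]
```

View pics/p3.png

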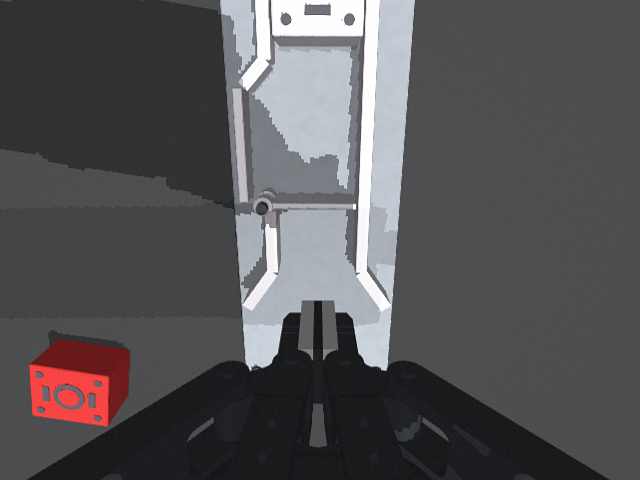

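The gate leaf is shut across the lane at row 205, and the block lies beyond it. The finger lost contact about 1.5 mm before the plunger's free length, so the plunger is still pressing on the block.

```bash
python3 -c "
from workcell import manip; print(manip.hand_in())"
```

```text
the job is handed in; nothing more can be done
None
```

I slid the block through the gate and pressed it on the plunger at about 9–10 N for over half a second, then eased off and handed in at about 22 s. The gate is shut in the last picture, and the readings as the finger left show the block still touching the plunger, though the tip is out of view there.

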